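Prove the lift-up door's stay on the red bar locker

ROBOT

A 6-joint arm with a two-finger parallel gripper is mounted at the origin on the work surface. World frame = base frame: x ahead of the robot, y to its left, z up, the work surface at z = 0. Lengths are in mm, angles in rad, forces in N, time in s.
With the tool pointing down it reaches from about 350 to 875 mm from the base axis. Payload 4.2 kg.
Tool frame: the origin (TCP) lies on the centre line of the jaws, within the pads' length; the fingertips stand 8 mm ahead of it and the grasp point (between the pads) lies 11 mm behind it (robot.finger_overhang is the distance from the TCP to the fingertips, in mm); z points along the fingers, y is the line along which they close (so a half turn about z gives the same grasp; the last joint's range is limited). The gripper opens to 85 mm and grips with 20 to 120 N. Pads are 22 mm wide; open, the fingers measure 114 mm over their backs; the gripper's body (76 mm by 85 mm) begins 54 mm behind the grasp point. The pads swing forward as they close: fully open they stand 13 mm farther back than shut.
Start: joints at [-1.011, 0.385, 0.008, 0, -1.194, -0.259], TCP at [185.193, -596.911, 206.912] pointing down, gripper open.
Joint ranges: [-3.14, 3.14], [-1.21, 2.06], [-1.07, 1.41], [-3.16, 2.05], [-2.99, -0.16], [-3.1, 3.1]. Speed limits (rad/s): [2.79, 2.79, 3.14, 3.14, 3.14, 3.14].

INTERFACE

Orientations are given as [roll, pitch, yaw] about the fixed x, y, z axes, in that order (R = Rz(yaw) Ry(pitch) Rx(roll)).
In Python, from cell import sensors, cams, robot, finder gives the robot as it stands.
- The arm moves only by the tool carry_out, never from a script. Its argument "plan" is text: rows parted by semicolons, each of 7 numbers parted by spaces: the shift along the tool's x, y, z in cm, then the turn, a rotation vector about the tool's x, y, z in rad, then the finger opening in cm, from 0 to 8.54. In form: dx dy dz ax ay az fingers; .... A call has 1 to 5 rows; each row is the pose to reach, as a shift and turn from the pose commanded when the call began, along the tool's axes at that moment; what a row does not reach only later rows make up. A row lasts 1/10 s, in which the tool goes at most 50 mm and 8.59 degrees, less where a joint would pass 70% of its speed; a pose out of reach is approached as far as the arm can. A call with a gripper value outside its range is refused whole. The fingers move at their own pace and stop on an object; "squeeze" is the grip in N (left out, the last holds). Time passes only in rows, so rows that repeat a pose let the fingers close. It gives the time, the measured TCP pose, the force, the opening and the grip force at its end, in the units of the state.
- sensors.get_obs(): the state, without advancing time (a new reading comes with each control period).
- cams.camera(name): name is "side" or "top"; returns a dict with "img" (480x640x3 uint8, red, green, blue), "z_map" (480x640 float32, mm along the optical axis (not along the pixel's ray), 0 where there is no reading), "K" (3x3 intrinsics, pixels), "xyz" and "attitude" of the camera in the world. Camera axes: x right, y down, z forward; pixel columns grow to the right and rows downward; lengths in mm; the calibration is good to about 2 mm. A picture is of the moment at which its call begins.
- robot.sign_off(): hands the job in; it is judged then, once.
Trained networks look in a picture, given as the dict that the camera call returned (one of the last four; its "shot" number tells which), for a name from the list of things; names that differ only in an ending like _2 or _b are one class to them, and where a whole thing is asked for, a point or a joint stands for the part that bears it (a point fixed in the world has none). Each returns a list of dicts, best first, with "confidence" (0 to 1); they miss things now and then, are a little off and sometimes report something else, mostly with a low value. They report only what shows in the picture. A call takes as long as a camera call.
- finder.masks_of(picture, name): "region" (480x640 bool, what is visible of it).
- finder.pinpoint(picture, name): "point" ([x, y, z] in mm, in world coordinates, good to about 4 mm: a listed point, or the origin of a listed thing).
The state is a dict: "clock": time; "joints": joint angles; "joint_vel": joint speeds; "effort": joint torques, N m; "position": TCP position; "tool_rot": TCP orientation; "wrist_force": force on the tool from outside, world axes, zero at the start; "wrist_torque": the same for the moment, N m; "finger_gap": opening from 0.0 (shut) to 1.0 (fully open); "grip_force": force on a finger pad.
Only numpy, scipy, OpenCV 4.12 (cv2) and the standard library are available. Lean on these libraries where they do the work, as an engineer would, in place of code of your own. Each camera call takes 0.05 s, during which the arm holds its last target. There are 200 camera calls.

TASK

Before the bar opens, try out the stay of the countertop locker with the red lift-up door: raise that door by its black pull until the stay locks and carries it, and let go so that it stands open by itself. Then press the green release button on the same locker so that the door sinks fully shut, and leave the white-doored locker closed.

Things in the scene. Friction and masses are not known exactly. Their poses are not given: they have to be found in the camera images.
- red_door (a joint): Opening angle (rad) of the red lift-up door of a red-topped steel bar locker (240 mm wide and deep, 205 high). 0 = shut, sloping 50 degrees, free edge low, robot side. Door 176 wide, 170 long, hinged at its top edge; grows as it swings up, stop at 1.15. Stay snaps in just past 1.0 (raise to 1.08-1.14, under 8 N); let go, it rests near 1.0. Let go below that, it sinks shut in 2-5 s.
- red_handle (a point): Grip point of the red door's pull: black tab square off the door's face, pinch it across its 16 (along y), 40 long down the door, 44 mm high; point 28 off the face, 16 below the tab's end. Door shut: 116 in front of and 85 below the hinge axis, 115 above the counter; at 1.0: 135 in front, 51 above. Axes turn with the door: y along hinge to the left; shut, x to the locker's back, z up.
- red_release_top (a point): Top centre of the round green release button, 30 mm across, on the left end (from the robot) of the red-doored locker's top, 227 above the counter. Presses down 10, spring 2 to 5 N; fully home for 1 s frees the locked door, which sinks shut by itself. Springs back. Axes: x to the locker's back, y left, z up. Hinge axis along y, 20 in front (-x) and 27 below; pull 121 to the right (-y).
- white_door (a joint): Opening angle (rad) of the white door of a second, otherwise alike, white-topped locker beside the red one, 0 = shut; this door is to stay shut. That locker too has a black pull and a green button: not the ones to use. Either locker may stand left or right, turned up to 13 degrees.

How it is judged:
By the outcome, as a careful person would: the job done as asked, in the order asked, and still so for the second after the job is handed in, with the robot touching nothing.
It also fails if it takes over 51 s, if anything falls off the work surface, if the arm or the gripper's body presses on something with over 40 N, if the wrist force passes 120 N, or if a joint passes its speed limit or range.

## Working session

There is one attempt and no reset: what is moved stays moved. The work goes in short steps, Python scripts to look and compute and a tool call to move; the robot and the scene stay as the last step left them, time stands still between calls to the robot, and variables do not carry over. Pictures are saved under pics/ and viewed, at most 10 in all, crops included, and the job is handed in when it is done.

Besides the shell and the picture viewer there is one more tool, called after ">>>" as a command line: name --argument value ..., lists and objects as JSON in quotes. carry_out: Moves the arm, as the interface text tells. Its arguments: {"type":"object","properties":{"plan":{"type":"string"},"squeeze":{"type":"number"}},"required":["plan"]}

```bash
mkdir -p pics; ls; cat > h.py <<'E'
import numpy as np, cv2
from cell import sensors, cams, robot, finder
from scipy.spatial.transform import Rotation as R
E
python3 - <<'E'
from h import *
o=sensors.get_obs(); print(o)
for n in("side","top"):
    p=cams.camera(n); cv2.imwrite(f"pics/{n}0.png",p["img"][:,:,::-1]); print(n,p["xyz"],p["attitude"],p["K"])
    for t in("red_handle","red_release_top","red_door","white_door"):
        print(t,[(np.round(d["point"],1),round(d["confidence"],2)) for d in finder.pinpoint(p,t)])
E
```

```text
pics
{'clock': 0.0, 'joints': array([-1.01139179e+00,  3.85554775e-01,  6.61597965e-03, -5.00242506e-04,
       -1.19401986e+00, -2.58602153e-01]), 'joint_vel': array([ 4.09043336e-04, -2.56230507e-04, -9.47922575e-05,  3.28013321e-04,
        9.74306175e-04,  4.36864217e-04]), 'effort': array([ 5.66845192e-04, -3.92288911e+01,  1.88399827e+01,  4.18625951e+00,
       -4.74318804e-03,  1.31006553e-05]), 'position': array([ 185.00149405, -596.31256819,  205.81869597]), 'tool_rot': array([ 3.13938333e+00, -1.03681197e-04, -2.84097471e+00]), 'wrist_force': array([-0.11007775, -1.1213939 , -0.00524216]), 'wrist_torque': array([0.03423248, 0.02864067, 0.0270864 ]), 'grip_force': 0.0, 'finger_gap': 1.0002395686775205}
side [240.84995467 419.66959893 846.30685596] [-2.50643851  0.01592172 -2.56705313] [[484.0264735    0.         317.63680716]
 [  0.         484.0264735  246.78122393]
 [  0.           0.           1.        ]]
red_handle [(array([ 432.3, -243.6,  117.1]), 0.64)]
red_release_top [(array([ 562.9, -115.1,  227.6]), 0.75)]Traceback (most recent call last):
  File "<stdin>", line 6, in <module>
ValueError: it knows: red_handle, red_release_top
```

```bash
python3 - <<'E'
from h import *
for n in("side","top"):
    p=cams.camera(n); cv2.imwrite(f"pics/{n}1.png",p["img"][:,:,::-1]); print(n,p["xyz"],p["attitude"])
    for t in("red_handle","red_release_top"):
        print(t,[(np.round(d["point"],1),round(d["confidence"],2)) for d in finder.pinpoint(p,t)])
E
```

```text
side [240.84995467 419.66959893 846.30685596] [-2.50643851  0.01592172 -2.56705313]
red_handle [(array([ 428.1, -242.5,  117.2]), 0.73)]
red_release_top [(array([ 562. , -115.4,  224.1]), 0.7)]
top [ 422.83516005   27.22376433 1110.35815843] [-3.04096215  0.0044533  -1.59114716]
red_handle [(array([ 427.8, -243.5,  116.3]), 0.67)]
red_release_top [(array([ 558.4, -117.7,  226.9]), 0.58)]
```

View pics/side1.png

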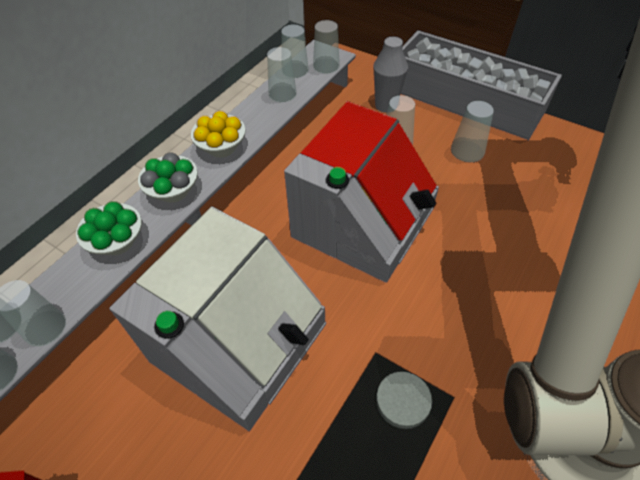

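View pics/top1.png

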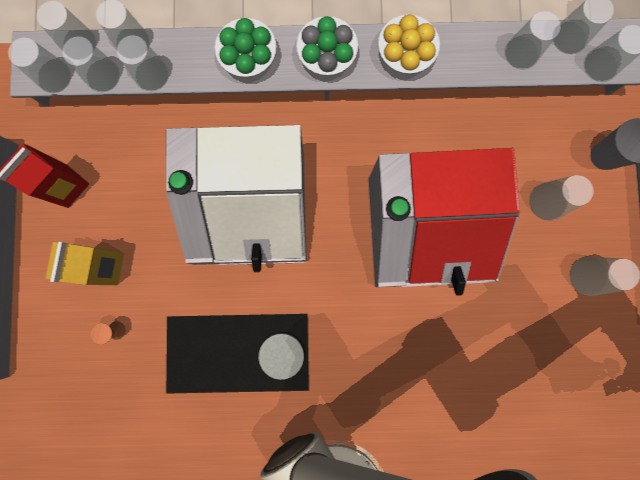

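The red locker is on the right: its pull is at (458,280) and its button at (398,207) in the top view. Handle and button estimates agree with the given 136/121 offsets at a yaw of about 0.037. I'll write a pose helper next.

```bash
cat >> h.py <<'E'
YAW=0.037; H=np.array([429.3,-243.,115.5]); A0=np.deg2rad(55)
Z=R.from_euler('z',YAW)
def door(th,back=0,a0=A0):
    """TCP pose holding the pull at door angle th, backed off along the tool by back mm"""
    ph=np.arctan2(-85,116)+th; r=np.hypot(116,85)
    P=H+Z.apply([116-r*np.cos(ph),0,85+r*np.sin(ph)])
    a=a0+th; zt=Z.apply([np.cos(a),0,-np.sin(a)]); y=Z.apply([0,1,0])
    return P+(9-back)*zt, R.from_matrix(np.c_[np.cross(y,zt),y,zt])
def down(P):
    y=Z.apply([0,1,0]); zt=np.array([0,0,-1.]); return np.array(P,float), R.from_matrix(np.c_[np.cross(y,zt),y,zt])
def row(T,f):
    o=sensors.get_obs(); R0=R.from_euler('xyz',o["tool_rot"])
    d=R0.inv().apply(T[0]-o["position"])/10; v=(R0.inv()*T[1]).as_rotvec()
    print(*np.round(d,2),*np.round(v,3),f)
E
python3 - <<'E'
from h import *
T=door(0,100); print(T[0]); row(T,6)
print(door(0)[0],door(1.11)[0])
E
```

```text
[ 377.14026801 -244.93079125  190.04283603]
-28.76 27.93 1.68 0.081 -0.607 0.255 6
[ 434.45865481 -242.80904262  108.1276316 ] [ 413.28784798 -243.59272013  258.70284516]
```

>>> carry_out --plan "-28.8 27.9 1.7 0.08 -0.607 0.255 6; -28.8 27.9 1.7 0.08 -0.607 0.255 6; -28.8 27.9 1.7 0.08 -0.607 0.255 6; -28.8 27.9 1.7 0.08 -0.607 0.255 6; -28.8 27.9 1.7 0.08 -0.607 0.255 6" --squeeze 35

```text
clock: 0.95
position: [304.6, -376.6, 196.4]
tool_rot: [3.14, 0.615, -3.11]
wrist_force: [0.9, -0.1, 0.7]
finger_gap: 0.702
grip_force: 0.0
```

```bash
python3 - <<'E'
from h import *
row(door(0,100),6)
E
```

```text
-5.89 12.93 4.96 -0.002 0.004 -0.005 6
```

>>> carry_out --plan "-5.9 12.9 5 0 0 0 6; -5.9 12.9 5 0 0 0 6; -5.9 12.9 5 0 0 0 6; -5.9 12.9 5 0 0 0 6; -5.9 12.9 5 0 0 0 6"

```text
clock: 1.45
position: [378.2, -243.6, 189.7]
tool_rot: [-3.141, 0.611, -3.097]
wrist_force: [-0.0, 0.0, 0.7]
finger_gap: 0.7
grip_force: 0.0
```

```bash
python3 - <<'E'
from h import *
p=cams.camera("side"); cv2.imwrite("pics/s2.png",cv2.resize(p["img"][100:340,260:580,::-1],(800,600)))
for t in("red_handle",):
    for q in (p,cams.camera("top")): print([(np.round(d["point"],1),round(d["confidence"],2)) for d in finder.pinpoint(q,t)])
row(door(0,100),6); row(door(0),6)
E
```

```text
[]
[(array([ 425.7, -243.3,  116.6]), 0.8)]
-0.1 0.31 -0.01 -0.002 -0.0 -0.003 6
-0.11 0.33 9.99 -0.002 -0.0 -0.003 6
```

View pics/s2.png

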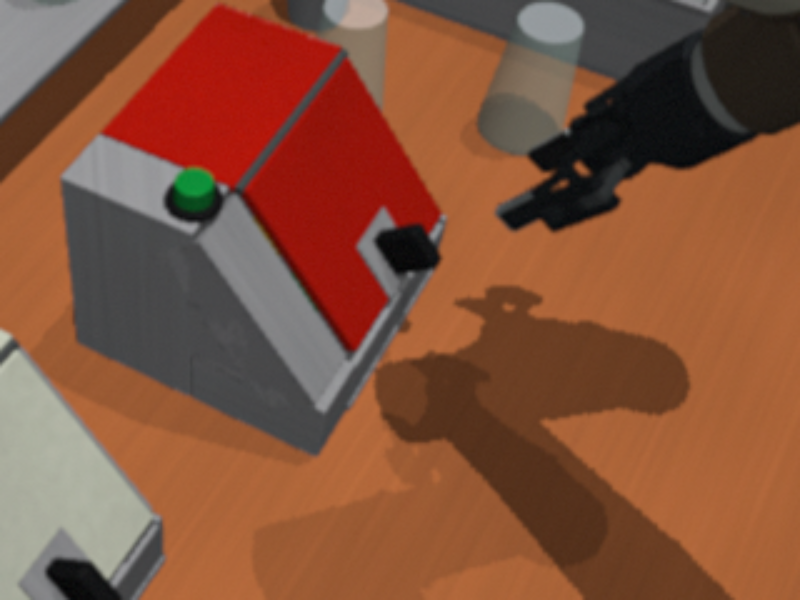

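The fingers sit square in front of the black pull, at crop (410,250), with the open jaws at (510,190). I'm advancing now.

>>> carry_out --plan "0 0 3 0 0 0 6; 0 0 6 0 0 0 6; 0 0 8 0 0 0 6; 0 0 9.8 0 0 0 6; 0 0 9.8 0 0 0 6"

```text
clock: 2.15
position: [432.3, -246.1, 106.6]
tool_rot: [3.138, 0.607, -3.111]
wrist_force: [-0.8, 0.3, -0.6]
finger_gap: 0.703
grip_force: 0.0
```

>>> carry_out --plan "0 0 0 0 0 0 0.5; 0 0 0 0 0 0 0.5; 0 0 0 0 0 0 0.5; 0 0 0 0 0 0 0.5; 0 0 0 0 0 0 0.5" --squeeze 35

```text
clock: 2.65
position: [432.7, -242.4, 109.7]
tool_rot: [3.138, 0.611, -3.104]
wrist_force: [-2.9, 5.0, 3.9]
finger_gap: 0.134
grip_force: 34.2
```

```bash
python3 - <<'E'
from h import *
o=sensors.get_obs(); print(o["finger_gap"]*85.4,o["grip_force"],o["wrist_force"])
P0,R0=door(0)
for th in (.1,.2,.3,.4,.5,.6,.7,.8,.9,1.,1.11):
    P,Rt=door(th); print(th,np.round(R0.inv().apply(P-P0)/10,2),np.round((R0.inv()*Rt).as_rotvec(),3))
row(door(0),0.5)
E
```

```text
11.44531790770971 34.19042592868209 [-2.90836665  4.95636646  3.92862536]
0.1 [ 0.05  0.   -1.44] [ 0.   0.1 -0. ]
0.2 [-0.05  0.   -2.88] [ 0.   0.2 -0. ]
0.3 [-0.28 -0.   -4.3 ] [ 0.   0.3 -0. ]
0.4 [-0.66  0.   -5.69] [ 0.   0.4 -0. ]
0.5 [-1.18 -0.   -7.04] [0.  0.5 0. ]
0.6 [-1.83 -0.   -8.33] [ 0.   0.6 -0. ]
0.7 [-2.6  -0.   -9.55] [ 0.   0.7 -0. ]
0.8 [ -3.49   0.   -10.68] [ 0.   0.8 -0. ]
0.9 [ -4.49   0.   -11.72] [ 0.   0.9 -0. ]
1.0 [ -5.59   0.   -12.65] [0. 1. 0.]
1.11 [ -6.9    0.   -13.55] [0.   1.11 0.  ]
-0.06 -0.05 0.23 0.003 0.0 0.0 0.5
```

>>> carry_out --plan "0.03 0 -0.72 0 0.05 0 0.5; 0.05 0 -1.44 0 0.1 0 0.5; 0.02 0 -2.16 0 0.15 0 0.5; -0.05 0 -2.88 0 0.2 0 0.5; -0.05 0 -2.88 0 0.2 0 0.5"

```text
clock: 3.15
position: [416.9, -243.1, 133.4]
tool_rot: [3.141, 0.41, -3.102]
wrist_force: [1.2, 3.8, -0.9]
finger_gap: 0.108
grip_force: 38.8
```

```bash
python3 - <<'E'
from h import *
o=sensors.get_obs(); print(o["finger_gap"],o["grip_force"],o["wrist_force"],o["wrist_torque"])
row(door(.2),.5)
p=cams.camera("side"); cv2.imwrite("pics/s3.png",cv2.resize(p["img"][100:340,260:580,::-1],(800,600)))
E
```

```text
0.10808490350884133 38.82193207740784 [ 1.1646483   3.7962737  -0.92000251] [0.9958189  0.7224533  0.47221837]
-0.07 -0.04 0.18 0.002 -0.001 0.002 0.5
```

View pics/s3.png

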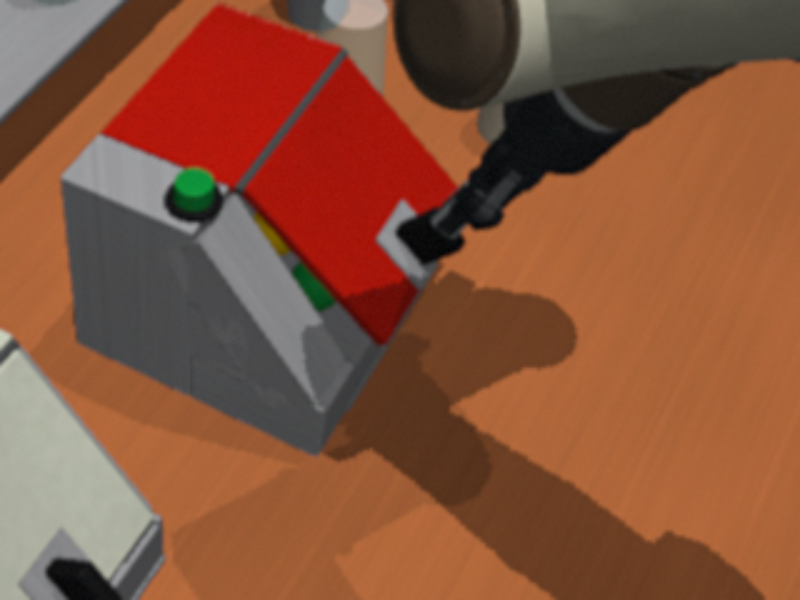

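The door is lifting: a gap shows at (300,270) and the tab is between the fingers at (435,225). I'll continue, seating about 3 mm deeper.

>>> carry_out --plan "0.03 0 -0.6 0 0.05 0 0.5; 0.05 0 -1.24 0 0.1 0 0.5; 0.02 0 -1.92 0 0.15 0 0.5; -0.05 0 -2.6 0 0.2 0 0.5; -0.15 0 -3.3 0 0.25 0 0.5"

```text
clock: 3.7
position: [405.5, -245.4, 164.5]
tool_rot: [-3.141, 0.161, -3.104]
wrist_force: [0.9, -0.2, -1.3]
finger_gap: 0.058
grip_force: 0.0
```

```bash
python3 - <<'E'
from h import *
o=sensors.get_obs(); print(o["finger_gap"],o["grip_force"],o["wrist_force"],o["wrist_torque"])
row(door(.45),.5)
p=cams.camera("side"); cv2.imwrite("pics/s4.png",cv2.resize(p["img"][100:340,260:580,::-1],(800,600)))
E
```

```text
0.05806723887494299 0.0 [ 0.87094297 -0.19229399 -1.33264147] [-0.02592582  0.23904862 -0.04175647]
-0.01 0.15 -0.11 -0.001 -0.0 0.0 0.5
```

View pics/s4.png

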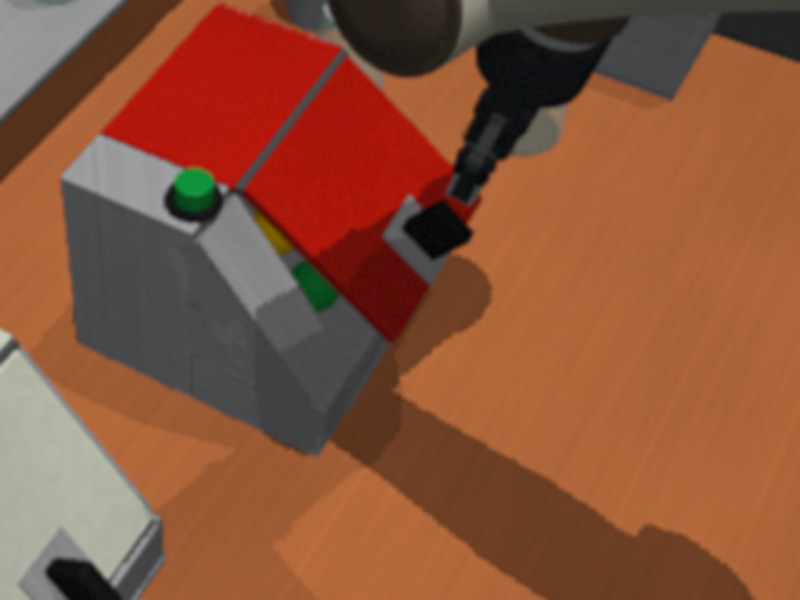

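The fingers slipped off the tab's upper edge, so the grip was only on the rim. The door is sinking at about 0.2. I'll back off, let it shut and measure the tab from depth.

>>> carry_out --plan "2 0 -4 0 0 0 6; 4 0 -7 0 -0.15 0 6; 6 0 -9 0 -0.3 0 6; 7 0 -10 0 -0.45 0 6; 7 0 -10 0 -0.45 0 6"

```text
clock: 4.25
position: [317.7, -248.9, 252.6]
tool_rot: [-3.139, 0.619, -3.11]
wrist_force: [-0.4, -0.7, 1.0]
finger_gap: 0.7
grip_force: 0.0
```

>>> carry_out --plan "0 0 0 0 0 0 6; 0 0 0 0 0 0 6; 0 0 0 0 0 0 6; 0 0 0 0 0 0 6; 0 0 0 0 0 0 6"

```text
clock: 4.75
position: [321.0, -247.8, 250.8]
tool_rot: [3.141, 0.61, -3.103]
wrist_force: [0.6, 0.4, 0.3]
finger_gap: 0.701
grip_force: 0.0
```

>>> carry_out --plan "0 0 0 0 0 0 6; 0 0 0 0 0 0 6; 0 0 0 0 0 0 6; 0 0 0 0 0 0 6; 0 0 0 0 0 0 6"

```text
clock: 5.25
position: [320.4, -248.1, 251.2]
tool_rot: [3.141, 0.611, -3.104]
wrist_force: [-0.0, 0.3, -0.5]
finger_gap: 0.7
grip_force: 0.0
```

```bash
cat >> h.py <<'E'
def cloud(p):
    v,u=np.mgrid[:480,:640]; z=p["z_map"]; K=p["K"]
    c=np.stack([(u-K[0,2])*z/K[0,0],(v-K[1,2])*z/K[1,1],z],-1)
    return c@R.from_euler('xyz',p["attitude"]).as_matrix().T+p["xyz"]
E
python3 - <<'E'
from h import *
print(sensors.get_obs()["position"])
n=np.array([-np.sin(np.deg2rad(50)),0,np.cos(np.deg2rad(50))]); d=np.array([-n[2],0,n[0]])*[1,1,-1]
for nm in("top","side"):
    p=cams.camera(nm); X=cloud(p)
    for t in("red_handle","red_release_top"):
        print(nm,t,[(np.round(q["point"],1),round(q["confidence"],2)) for q in finder.pinpoint(p,t)])
    img=p["img"].astype(int); L=Z.inv().apply((X-H).reshape(-1,3)).reshape(X.shape)
    near=(np.abs(L)<[90,90,90]).all(-1)&(p["z_map"]>0)
    dark=near&(img.max(-1)<60); red=near&(img[...,0]>80)&(img[...,1]<50)
    for k,m in(("tab",dark),("door",red)):
        q=L[m]; print(k,m.sum(), "n",np.percentile(q@n,[5,25,50,75,95]).round(1),"d",np.percentile(q@d,[2,25,50,75,98]).round(1),"y",np.percentile(q[:,1],[5,50,95]).round(1))
    cv2.imwrite(f"pics/z_{nm}.png",p["img"][:,:,::-1])
    g=cv2.imread(f"pics/z_{nm}.png")
    if nm=="top": cv2.imwrite("pics/z_crop.png",cv2.resize(g[130:310,350:590],(800,600)))
E
```

```text
[ 320.38145938 -248.13479775  251.21052388]
top red_handle [(array([ 427. , -243.4,  114.6]), 0.75)]
top red_release_top [(array([ 557.6, -116.8,  229.6]), 0.78)]
tab 290 n [-21.1 -10.4   3.   14.6  17.1] d [-22.1  -8.8   4.7  14.2  18.3] y [-2.3  6.4  9.8]
door 3979 n [-29.9 -28.6 -27.8 -26.9 -25.8] d [-32.1 -24.4 -18.5 -13.5  -8.4] y [-75.9   4.9  83.5]
side red_handle [(array([ 429.5, -238.9,  114.8]), 0.89)]
side red_release_top [(array([ 559.7, -115.4,  227.9]), 0.82)]
tab 370 n [-21.3 -10.5   1.9  13.6  18.8] d [-54.3 -10.5   2.3  13.7  20.6] y [-2.4  7.5  9.8]
door 3331 n [-28.5 -27.1 -26.2 -25.4 -24.2] d [-30.8 -22.3 -16.7 -11.8  -6.2] y [-75.6  19.8  86.1]
```

View pics/z_crop.png

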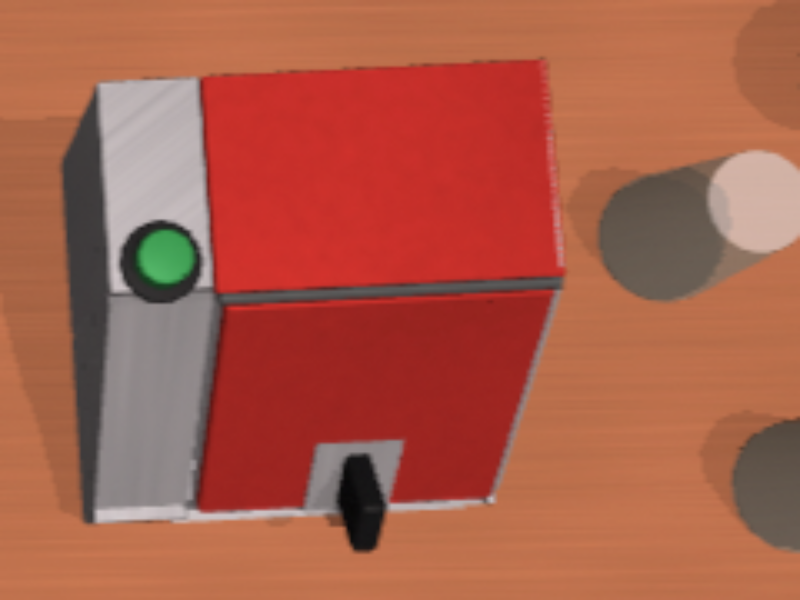

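```bash
python3 - <<'E'
from h import *
s,c=np.sin(np.deg2rad(50)),np.cos(np.deg2rad(50)); n=np.array([-s,0,c]); d=np.array([-c,0,-s])
for nm in("top","side"):
    p=cams.camera(nm); X=cloud(p); img=p["img"].astype(int); L=Z.inv().apply((X-H).reshape(-1,3)).reshape(X.shape)
    m=(np.abs(L[...,1])<20)&(np.abs(L@n)<22)&(np.abs(L@d)<60)&(p["z_map"]>0)
    q=L[m]; print(nm,m.sum(),"n",np.percentile(q@n,[2,50,98]).round(1),"d",np.percentile(q@d,[2,10,50,90,98]).round(1))
    for lo,hi in((-20,-5),(-5,8),(8,22)):
        k=q[(q@n>lo)&(q@n<hi)]; print("  slice",lo,hi,len(k),np.percentile(k@d,[2,10,90,98]).round(1),"y",np.percentile(k[:,1],[2,10,90,98]).round(1))
R0=R.from_euler('xyz',sensors.get_obs()["tool_rot"])
E
```

```text
top 309 n [-21.    5.9  17.6] d [-18.7 -17.5 -10.2  13.2  19.8]
  slice -20 -5 82 [-18.7 -17.6  12.7  18.2] y [-4.4 -2.4  9.6 10.1]
  slice -5 8 76 [-19.  -18.    8.6  15.5] y [-5.  -2.9  9.7 10.3]
  slice 8 22 139 [-17.7 -15.9  15.2  20.1] y [-5.3 -3.4  8.9  9.7]
side 385 n [-20.9   2.8  19.4] d [-18.2 -17.5  -2.2  15.4  19.2]
  slice -20 -5 113 [-18.3 -17.5  13.7  18.2] y [-3.6  0.9  9.5 10.4]
  slice -5 8 104 [-18.3 -17.6  15.5  18.7] y [-2.9  3.9  9.4 10. ]
  slice 8 22 153 [-17.9 -16.4  15.1  19. ] y [-5.  -2.2  9.  10.1]
```

The tab spans ±20 along the door, centred on my estimate (y about +1.5), so the placement was right. It was a friction slip at the tab's end under the damped door. I'll regrip 4 mm deeper and harder, and lift more slowly.

```bash
sed -i 's/H=np.array(.*115.5\])/H=np.array([429.,-241.5,115.5])/; s/(9-back)/(13-back)/' h.py; python3 - <<'E'
from h import *
row(door(0,60),6); row(door(0),6)
P0,R0=door(0)
for th in (.03,.06,.09,.12,.15,.18,.2):
    P,Rt=door(th); print(th,np.round(R0.inv().apply(P-P0)/10,2))
E
```

```text
-1.13 0.25 12.66 0.001 -0.0 0.0 6
-1.14 0.25 18.66 0.001 -0.0 0.0 6
0.03 [ 0.04 -0.   -0.43]
0.06 [ 0.07 -0.   -0.87]
0.09 [ 0.09 -0.   -1.3 ]
0.12 [ 0.09 -0.   -1.73]
0.15 [ 0.08 -0.   -2.17]
0.18 [ 0.06 -0.   -2.6 ]
0.2 [ 0.03 -0.   -2.89]
```

>>> carry_out --plan "-1.1 0.25 5 0 0 0 6; -1.1 0.25 10 0 0 0 6; -1.1 0.25 14 0 0 0 6; -1.1 0.25 17 0 0 0 6; -1.1 0.25 18.6 0 0 0 6" --squeeze 90

```text
clock: 6.15
position: [436.3, -240.6, 102.3]
tool_rot: [3.139, 0.607, -3.105]
wrist_force: [0.3, -0.5, 0.7]
finger_gap: 0.707
grip_force: 0.0
```

>>> carry_out --plan "0 0 0 0 0 0 6; 0 0 0 0 0 0 0.5; 0 0 0 0 0 0 0.5; 0 0 0 0 0 0 0.5; 0 0 0 0 0 0 0.5" --squeeze 90

```text
clock: 6.65
position: [435.7, -242.0, 106.7]
tool_rot: [-3.139, 0.613, -3.103]
wrist_force: [-4.1, -1.4, 4.4]
finger_gap: 0.138
grip_force: 88.2
```

```bash
python3 - <<'E'
from h import *
o=sensors.get_obs(); print(o["finger_gap"],o["grip_force"],o["wrist_force"],o["wrist_torque"])
row(door(0),.5)
p=cams.camera("side"); cv2.imwrite("pics/s5.png",cv2.resize(p["img"][140:260,360:520,::-1],(800,600)))
E
```

```text
0.13759401567149973 88.1623205653159 [-4.1098505  -1.39638051  4.41199089] [-0.26709935  1.35447369 -0.22886871]
0.04 0.08 0.2 -0.002 0.002 0.001 0.5
```

View pics/s5.png

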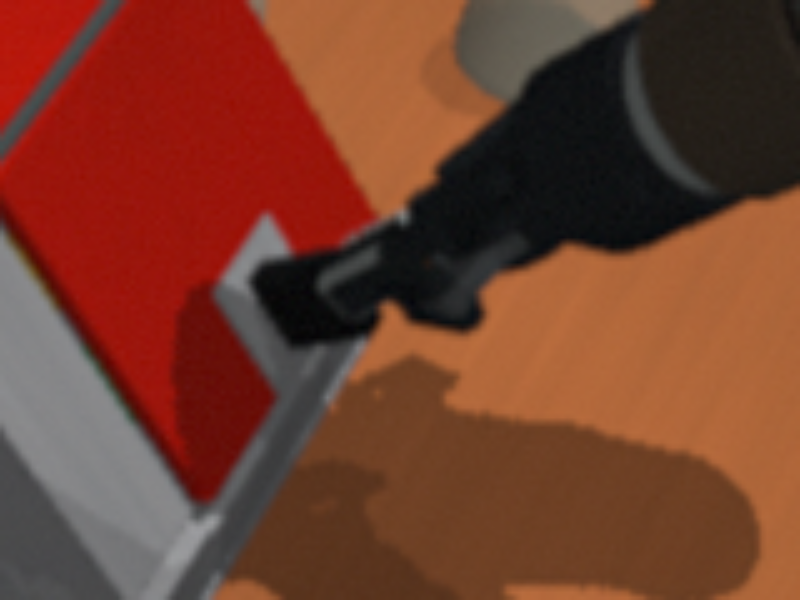

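The fingertips, at (325,275), overlap only the outer half of the tab. I'll open, go 11 mm deeper and regrip.

>>> carry_out --plan "0 0 0 0 0 0 3.5; 0 0 0 0 0 0 3.5; 0 0 1.1 0 0 0 3.5; 0 0 1.1 0 0 0 3.5; 0 0 1.1 0 0 0 3.5"

```text
clock: 7.2
position: [442.0, -240.9, 96.0]
tool_rot: [3.141, 0.61, -3.104]
wrist_force: [-0.2, -0.2, -0.1]
finger_gap: 0.41
grip_force: 0.0
```

>>> carry_out --plan "0 0 0 0 0 0 0.5; 0 0 0 0 0 0 0.5; 0 0 0 0 0 0 0.5; 0 0 0 0 0 0 0.5; 0 0 0 0 0 0 0.5" --squeeze 80

```text
clock: 7.7
position: [442.0, -241.7, 96.6]
tool_rot: [-3.14, 0.611, -3.104]
wrist_force: [-4.4, -2.8, 4.6]
finger_gap: 0.161
grip_force: 78.7
```

```bash
python3 - <<'E'
from h import *
o=sensors.get_obs(); print(o["finger_gap"],o["grip_force"],o["wrist_force"],o["wrist_torque"])
row(door(0),.5)
p=cams.camera("side"); cv2.imwrite("pics/s6.png",cv2.resize(p["img"][140:260,360:520,::-1],(800,600)))
E
```

```text
0.16140252279212125 78.72405409812927 [-4.37234825 -2.82929886  4.63054519] [-0.63315947  1.51807881 -0.59689208]
-0.02 0.07 -1.0 -0.001 0.0 0.0 0.5
```

View pics/s6.png

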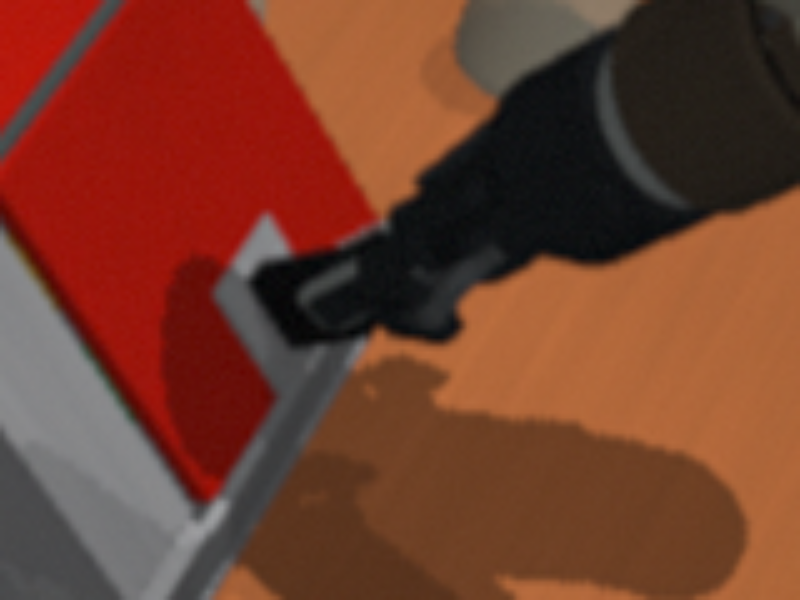

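Better overlap; there is still room, so I'll go 6 mm deeper and then lift slowly.

>>> carry_out --plan "0 0 0 0 0 0 3.5; 0 0 0 0 0 0 3.5; 0 0 0.6 0 0 0 3.5; 0 0 0.6 0 0 0 3.5; 0 0 0.6 0 0 0 0.5"

```text
clock: 8.25
position: [445.7, -240.6, 90.7]
tool_rot: [3.14, 0.61, -3.104]
wrist_force: [0.1, -0.3, 0.4]
finger_gap: 0.251
grip_force: 0.0
```

>>> carry_out --plan "0 0 0 0 0 0 0.5; 0 0 0 0 0 0 0.5; 0 0 0 0 0 0 0.5; 0 0 0 0 0 0 0.5; 0.04 0 -0.43 0 0.03 0 0.5" --squeeze 80

```text
clock: 8.75
position: [442.4, -241.7, 94.0]
tool_rot: [3.14, 0.579, -3.107]
wrist_force: [-1.1, -4.8, -4.5]
finger_gap: 0.17
grip_force: 79.0
```

>>> carry_out --plan "0.04 0 -0.43 0 0.03 0 0.5; 0.07 0 -0.87 0 0.06 0 0.5; 0.09 0 -1.3 0 0.09 0 0.5; 0.09 0 -1.73 0 0.12 0 0.5; 0.08 0 -2.17 0 0.15 0 0.5"

```text
clock: 9.25
position: [427.4, -242.0, 110.7]
tool_rot: [3.141, 0.424, -3.105]
wrist_force: [-5.9, -11.2, -4.9]
finger_gap: 0.168
grip_force: 79.2
```

```bash
sed -i 's/(13-back)/(29-back)/' h.py; python3 - <<'E'
from h import *
row(door(.18),.5)
P0,R0=door(0)
for th in (.04,.08,.12,.16,.2):
    P,Rt=door(th); print(th,np.round(R0.inv().apply(P-P0)/10,2))
for n in("top","side"): print([(np.round(d["point"],1),round(d["confidence"],2)) for d in finder.pinpoint(cams.camera(n),"red_handle")])
print(door(.18)[0]-29*door(.18)[1].as_matrix()[:,2])
E
```

```text
-0.06 0.05 -0.04 0.0 -0.007 -0.001 0.5
0.04 [ 0.12  0.   -0.58]
0.08 [ 0.21 -0.   -1.16]
0.12 [ 0.28  0.   -1.74]
0.16 [ 0.33  0.   -2.33]
0.2 [ 0.35  0.   -2.92]
[(array([ 413.2, -244.5,  140.6]), 0.75), (array([ 559.3, -118.1,  228.2]), 0.43)]
[(array([ 416.2, -244.8,  134.5]), 0.77)]
[ 415.6657504  -241.9935925   137.64071663]
```

>>> carry_out --plan "0.1 -0.1 -0.58 0 0.04 0 0.5; 0.2 -0.1 -1.16 0 0.08 0 0.5; 0.28 -0.1 -1.74 0 0.12 0 0.5; 0.33 -0.1 -2.33 0 0.16 0 0.5; 0.35 -0.1 -2.92 0 0.2 0 0.5"

```text
clock: 9.95
position: [411.7, -242.6, 135.9]
tool_rot: [3.139, 0.222, -3.105]
wrist_force: [-3.6, -4.5, -4.3]
finger_gap: 0.171
grip_force: 79.0
```

```bash
python3 - <<'E'
from h import *
o=sensors.get_obs(); print(o["finger_gap"],o["grip_force"],o["wrist_force"],o["wrist_torque"])
row(door(.38),.5)
E
```

```text
0.17119867817075232 79.02085661888123 [-3.55356502 -4.54330453 -4.34870943] [-1.19149532  1.31634391 -0.51767819]
-0.08 0.05 -0.03 0.002 -0.008 -0.001 0.5
```

Holding well; same steps again.

>>> carry_out --plan "0.12 0 -0.58 0 0.04 0 0.5; 0.21 0 -1.16 0 0.08 0 0.5; 0.28 0 -1.74 0 0.12 0 0.5; 0.33 0 -2.33 0 0.16 0 0.5; 0.35 0 -2.92 0 0.2 0 0.5"

```text
clock: 10.45
position: [401.6, -243.0, 163.7]
tool_rot: [3.139, 0.022, -3.105]
wrist_force: [-3.0, -5.6, -3.3]
finger_gap: 0.169
grip_force: 78.9
```

>>> carry_out --plan "0.12 0 -0.58 0 0.04 0 0.5; 0.21 0 -1.16 0 0.08 0 0.5; 0.28 0 -1.74 0 0.12 0 0.5; 0.33 0 -2.33 0 0.16 0 0.5; 0.35 0 -2.92 0 0.2 0 0.5"

```text
clock: 10.95
position: [397.2, -243.2, 192.9]
tool_rot: [3.139, -0.179, -3.105]
wrist_force: [-3.6, -4.0, -4.0]
finger_gap: 0.17
grip_force: 78.7
```

```bash
python3 - <<'E'
from h import *
o=sensors.get_obs(); print(o["finger_gap"],o["grip_force"],o["wrist_force"],o["wrist_torque"])
row(door(.78),.5);row(door(1.1),.5)
for n in("top","side"): print([(np.round(d["point"],1),round(d["confidence"],2)) for d in finder.pinpoint(cams.camera(n),"red_handle")])
print(door(.78)[0]-29*door(.78)[1].as_matrix()[:,2])
E
```

```text
0.16986286945717746 78.65254282951355 [-3.59760691 -3.99566768 -3.99029688] [-1.13199873  0.29901784 -0.11064136]
-0.07 0.05 -0.03 0.003 -0.01 -0.001 0.5
0.26 0.06 -4.72 0.003 0.31 -0.0 0.5
[(array([ 399.3, -246. ,  222.1]), 0.71)]
[(array([ 401.2, -246.2,  227.8]), 0.86)]
[ 402.77324142 -242.47083313  221.6527619 ]
```

>>> carry_out --plan "0.12 0 -0.58 0 0.04 0 0.5; 0.21 0 -1.16 0 0.08 0 0.5; 0.28 0 -1.74 0 0.12 0 0.5; 0.33 0 -2.33 0 0.16 0 0.5; 0.35 0 -2.92 0 0.2 0 0.5"

```text
clock: 11.65
position: [398.9, -243.2, 222.6]
tool_rot: [3.139, -0.379, -3.105]
wrist_force: [-3.3, -4.5, -3.7]
finger_gap: 0.164
grip_force: 78.6
```

>>> carry_out --plan "0.12 0 -0.58 0 0.04 0 0.5; 0.21 0 -1.16 0 0.08 0 0.5; 0.28 0 -1.74 0 0.12 0 0.5; 0.28 0 -1.74 0 0.12 0 0.5; 0.28 0 -1.74 0 0.12 0 0.5"

```text
clock: 12.15
position: [402.8, -243.0, 240.0]
tool_rot: [3.139, -0.498, -3.104]
wrist_force: [-3.8, -2.8, -1.9]
finger_gap: 0.164
grip_force: 78.7
```

```bash
python3 - <<'E'
from h import *
o=sensors.get_obs(); print(o["finger_gap"],o["grip_force"],o["wrist_force"],o["wrist_torque"])
row(door(1.11),.5)
for n in("top","side"): print([(np.round(d["point"],1),round(d["confidence"],2)) for d in finder.pinpoint(cams.camera(n),"red_handle")])
for t in(1.05,1.1): print(door(t)[0]-29*door(t)[1].as_matrix()[:,2])
E
```

```text
0.16444428755529802 78.74388098716736 [-3.77973632 -2.81012017 -1.9068727 ] [-0.66759654  0.1548918   0.06225118]
-0.0 0.06 -0.13 0.002 0.001 0.0 0.5
[(array([ 417.3, -243.1,  269.4]), 0.8)]
[(array([ 413.7, -243.9,  268.9]), 0.68)]
[ 413.56135805 -242.07149057  258.8275551 ]
[ 416.63869045 -241.95757728  265.32438345]
```

>>> carry_out --plan "0 0 0 0 0 0 4; 0 0 0 0 0 0 4; 0 0 0 0 0 0 4; 0 0 0 0 0 0 4; 0 0 -2 0 0 0 4"

```text
clock: 12.85
position: [413.5, -242.3, 257.1]
tool_rot: [3.139, -0.494, -3.103]
wrist_force: [0.1, 0.1, 1.3]
finger_gap: 0.463
grip_force: 0.0
```

>>> carry_out --plan "0 0 -4 0 0 0 4; 0 0 -8 0 0 0 4; 0 0 -10 0 0 0 4; 0 0 -10 0 0 0 4; 0 0 -10 0 0 0 4"

```text
clock: 13.35
position: [461.9, -240.9, 345.8]
tool_rot: [3.14, -0.49, -3.103]
wrist_force: [-0.6, 0.1, -0.9]
finger_gap: 0.471
grip_force: 0.0
```

```bash
python3 - <<'E'
from h import *
o=sensors.get_obs(); print(o["clock"],o["position"],o["tool_rot"],o["wrist_force"])
for n in("top","side"):
    p=cams.camera(n)
    for t in("red_handle","red_release_top"): print([(np.round(d["point"],1),round(d["confidence"],2)) for d in finder.pinpoint(p,t)])
for t in(.9,1.0): print(door(t)[0]-29*door(t)[1].as_matrix()[:,2])
cv2.imwrite("pics/s7.png",p["img"][:,:,::-1])
row(down([559.5,-116,300]),0)
E
```

```text
13.35 [ 461.87863047 -240.90924345  345.76681604] [ 3.14003987 -0.489865   -3.10299839] [-0.55415109  0.06780255 -0.9112202 ]
[(array([ 406.7, -244.5,  254.4]), 0.75)]
[]
[(array([ 411.9, -244.1,  252.1]), 0.97)]
[(array([ 561.4, -113.8,  225.1]), 0.77)]
[ 406.32598558 -242.33932158  238.52907421]
[ 410.81235536 -242.17325011  252.18493824]
-11.22 12.15 -0.78 0.001 -0.491 0.001 0
```

View pics/s7.png

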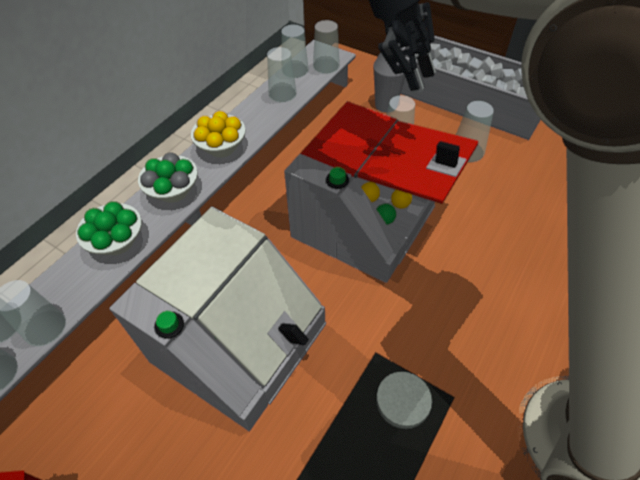

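The red door stands open by itself at about 1.0 (tab at (447,155)) and the white door is shut. Next is the button.

>>> carry_out --plan "-11.2 12.1 -0.8 0 -0.491 0 0; -11.2 12.1 -0.8 0 -0.491 0 0; -11.2 12.1 -0.8 0 -0.491 0 0; -11.2 12.1 -0.8 0 -0.491 0 0; -11.2 12.1 -0.8 0 -0.491 0 0"

```text
clock: 14.15
position: [558.9, -115.1, 300.9]
tool_rot: [3.141, 0.001, -3.101]
wrist_force: [-0.6, 0.5, 0.2]
finger_gap: 0.001
grip_force: 0.0
```

```bash
python3 - <<'E'
from h import *
for n in("top","side"): print([(np.round(d["point"],1),round(d["confidence"],2)) for d in finder.pinpoint(cams.camera(n),"red_handle")])
row(down([560.4,-115.5,260]),0)
E
```

```text
[(array([ 407.7, -244.1,  254. ]), 0.8)]
[(array([ 413.3, -243.8,  249.6]), 0.64)]
-0.04 0.19 4.09 0.0 0.001 -0.0 0
```

>>> carry_out --plan "-0.1 0 3 0 0 0 0; -0.1 0 5 0 0 0 0; -0.1 0 6.1 0 0 0 0; -0.1 0 6.1 0 0 0 0; -0.1 0 6.1 0 0 0 0"

```text
clock: 14.85
position: [561.7, -117.1, 240.7]
tool_rot: [-3.141, 0.002, -3.104]
wrist_force: [0.4, -1.1, 0.7]
finger_gap: 0.002
grip_force: 0.0
```

>>> carry_out --plan "0 0 0.5 0 0 0 0; 0 0 1 0 0 0 0; 0 0 1.3 0 0 0 0; 0 0 1.5 0 0 0 0; 0 0 1.5 0 0 0 0"

```text
clock: 15.35
position: [560.9, -116.4, 224.6]
tool_rot: [3.141, 0.001, -3.104]
wrist_force: [-0.1, -0.2, -0.2]
finger_gap: -0.003
grip_force: 0.0
```

No contact yet, so the fingers really are shorter than stated, as at the pull. I'll step down carefully.

>>> carry_out --plan "0 0 0.2 0 0 0 0; 0 0 0.4 0 0 0 0; 0 0 0.6 0 0 0 0; 0 0 0.8 0 0 0 0; 0 0 0.8 0 0 0 0"

```text
clock: 15.85
position: [560.9, -116.4, 216.5]
tool_rot: [3.141, 0.001, -3.104]
wrist_force: [-1.3, -0.3, 0.2]
finger_gap: -0.002
grip_force: 0.0
```

>>> carry_out --plan "0 0 0.2 0 0 0 0; 0 0 0.4 0 0 0 0; 0 0 0.5 0 0 0 0; 0 0 0.5 0 0 0 0; 0 0 0.5 0 0 0 0"

```text
clock: 16.35
position: [561.1, -116.5, 211.9]
tool_rot: [3.141, 0.002, -3.104]
wrist_force: [-0.3, 0.5, -0.0]
finger_gap: -0.005
grip_force: 0.0
```

```bash
python3 - <<'E'
from h import *
print(robot.finger_overhang,[a for a in dir(robot) if a[0]!='_'])
a=cams.camera("side"); b=cams.camera("top")
for p in(a,b):
    print([(np.round(d["point"],1),round(d["confidence"],2)) for d in finder.pinpoint(p,"red_release_top")])
c=lambda q,r0,r1,c0,c1:cv2.resize(q["img"][r0:r1,c0:c1,::-1],(400,400))
P=np.array([560.9,-116.4,227]); out=[]
for p in(a,b):
    v=R.from_euler('xyz',p["attitude"]).inv().apply(P-p["xyz"]); u=(p["K"]@v)[:2]/v[2]; print(u)
    x,y=map(int,u); out.append(c(p,y-50,y+50,x-50,x+50))
cv2.imwrite("pics/s8.png",np.hstack(out))
E
```

```text
8.0 ['Unreachable', 'finger_overhang', 'sign_off']
[(array([ 562.5, -115.8,  226.8]), 0.66)]
[(array([ 558.8, -115.7,  227.7]), 0.56)]
[335.7634373  171.48875168]
[400.1737883  205.48931643]
```

View pics/s8.png

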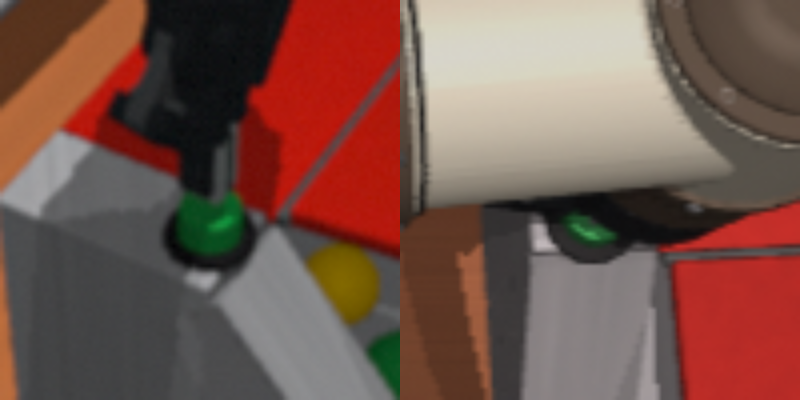

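The tip is just above the button in the left crop at (210,200), and the button is still up. I'll continue down.

>>> carry_out --plan "0 0 0.2 0 0 0 0; 0 0 0.4 0 0 0 0; 0 0 0.6 0 0 0 0; 0 0 0.6 0 0 0 0; 0 0 0.6 0 0 0 0"

```text
clock: 17.05
position: [561.1, -116.5, 205.8]
tool_rot: [3.141, 0.001, -3.104]
wrist_force: [0.4, 1.4, 0.1]
finger_gap: 0.001
grip_force: 0.0
```

>>> carry_out --plan "0 0 0.2 0 0 0 0; 0 0 0.4 0 0 0 0; 0 0 0.6 0 0 0 0; 0 0 0.6 0 0 0 0; 0 0 0.6 0 0 0 0"

```text
clock: 17.55
position: [561.3, -116.5, 200.4]
tool_rot: [3.141, 0.002, -3.104]
wrist_force: [-1.0, 0.0, 3.4]
finger_gap: 0.002
grip_force: 1.7
```

>>> carry_out --plan "0 0 0.2 0 0 0 0; 0 0 0.4 0 0 0 0; 0 0 0.5 0 0 0 0; 0 0 0.5 0 0 0 0; 0 0 0.5 0 0 0 0"

```text
clock: 18.05
position: [561.3, -116.5, 195.1]
tool_rot: [3.141, 0.002, -3.104]
wrist_force: [0.3, 0.7, 3.3]
finger_gap: -0.004
grip_force: 2.0
```

>>> carry_out --plan "0 0 0.1 0 0 0 0; 0 0 0.2 0 0 0 0; 0 0 0.2 0 0 0 0; 0 0 0.2 0 0 0 0; 0 0 0.2 0 0 0 0"

```text
clock: 18.55
position: [561.3, -116.5, 193.1]
tool_rot: [3.141, 0.002, -3.104]
wrist_force: [0.4, 0.4, 4.0]
finger_gap: -0.0
grip_force: 2.4
```

>>> carry_out --plan "0 0 0.1 0 0 0 0; 0 0 0.2 0 0 0 0; 0 0 0.3 0 0 0 0; 0 0 0.3 0 0 0 0; 0 0 0.3 0 0 0 0"

```text
clock: 19.05
position: [561.4, -116.5, 192.5]
tool_rot: [-3.141, 0.004, -3.103]
wrist_force: [-4.6, 3.1, 13.9]
finger_gap: -0.005
grip_force: 6.9
```

```bash
python3 - <<'E'
from h import *
print(sensors.get_obs()["wrist_force"])
for n in("top","side"): print([(np.round(d["point"],1),round(d["confidence"],2)) for d in finder.pinpoint(cams.camera(n),"red_handle")])
E
```

```text
[-4.56231256  3.07452683 13.86831752]
[(array([ 402.6, -243.8,  175.4]), 0.82)]
[(array([ 402.3, -245.1,  169.7]), 0.62)]
```

The button is home and the door is sinking. I'll hold 1 s more, then withdraw.

>>> carry_out --plan "0 0 0 0 0 0 0; 0 0 0 0 0 0 0; 0 0 0 0 0 0 0; 0 0 0 0 0 0 0; 0 0 0 0 0 0 0"

```text
clock: 19.75
position: [561.5, -116.5, 192.6]
tool_rot: [-3.141, 0.004, -3.103]
wrist_force: [-3.2, 2.9, 13.5]
finger_gap: 0.001
grip_force: 6.9
```

>>> carry_out --plan "0 0 0 0 0 0 0; 0 0 0 0 0 0 0; 0 0 0 0 0 0 0; 0 0 0 0 0 0 0; 0 0 0 0 0 0 0"

```text
clock: 20.25
position: [561.5, -116.5, 192.6]
tool_rot: [-3.141, 0.004, -3.103]
wrist_force: [-4.4, 3.0, 13.6]
finger_gap: 0.002
grip_force: 6.9
```

>>> carry_out --plan "0 0 -2 0 0 0 0; 0 0 -5 0 0 0 0; 0 0 -9 0 0 0 0; 0 0 -12 0 0 0 0; 0 0 -12 0 0 0 0"

```text
clock: 20.75
position: [562.6, -116.8, 313.9]
tool_rot: [-3.141, 0.009, -3.104]
wrist_force: [0.2, 0.0, -0.9]
finger_gap: -0.003
grip_force: 0.0
```

>>> carry_out --plan "0 0 0 0 0 0 0; 0 0 0 0 0 0 0; 0 0 0 0 0 0 0; 0 0 0 0 0 0 0; 0 0 0 0 0 0 0"

```text
clock: 21.25
position: [560.8, -116.5, 309.2]
tool_rot: [3.141, 0.0, -3.104]
wrist_force: [0.5, -0.5, 0.2]
finger_gap: -0.002
grip_force: 0.0
```

>>> carry_out --plan "0 0 0 0 0 0 0; 0 0 0 0 0 0 0; 0 0 0 0 0 0 0; 0 0 0 0 0 0 0; 0 0 0 0 0 0 0"

```text
clock: 21.75
position: [561.0, -116.5, 310.0]
tool_rot: [3.141, 0.002, -3.104]
wrist_force: [0.2, -0.2, -0.1]
finger_gap: 0.006
grip_force: 0.0
```

>>> carry_out --plan "0 0 0 0 0 0 0; 0 0 0 0 0 0 0; 0 0 0 0 0 0 0; 0 0 0 0 0 0 0; 0 0 0 0 0 0 0"

```text
clock: 22.25
position: [560.9, -116.5, 309.9]
tool_rot: [3.141, 0.002, -3.104]
wrist_force: [-0.6, 1.0, 0.3]
finger_gap: 0.002
grip_force: 0.0
```

```bash
python3 - <<'E'
from h import *
s,c=np.sin(np.deg2rad(50)),np.cos(np.deg2rad(50)); n=np.array([-s,0,c])
for nm in("top","side"):
    p=cams.camera(nm); print([(np.round(d["point"],1),round(d["confidence"],2)) for d in finder.pinpoint(p,"red_handle")])
    img=p["img"].astype(int); L=Z.inv().apply((cloud(p)-H).reshape(-1,3)).reshape(480,640,3)
    m=(np.abs(L)<[90,90,70]).all(-1)&(p["z_map"]>0)&(img[...,0]>80)&(img[...,1]<50)
    print(m.sum(),np.percentile(L[m]@n,[5,50,95]).round(1))
E
```

```text
[(array([ 426.3, -242.3,  114.3]), 0.6)]
3984 [-30.  -27.9 -25.9]
[(array([ 428.9, -244.1,  115.2]), 0.8)]
3333 [-28.8 -26.4 -24.4]
```

The door plane and the pull match the original shut readings. I'll let it settle a moment longer, then hand in.

>>> carry_out --plan "0 0 0 0 0 0 0; 0 0 0 0 0 0 0; 0 0 0 0 0 0 0; 0 0 0 0 0 0 0; 0 0 0 0 0 0 0"

```text
clock: 22.95
position: [561.0, -116.5, 309.9]
tool_rot: [3.141, 0.001, -3.104]
wrist_force: [1.0, -0.2, 0.9]
finger_gap: -0.0
grip_force: 0.0
```

>>> carry_out --plan "0 0 0 0 0 0 0; 0 0 0 0 0 0 0; 0 0 0 0 0 0 0; 0 0 0 0 0 0 0; 0 0 0 0 0 0 0"

```text
clock: 23.45
position: [561.0, -116.5, 309.9]
tool_rot: [3.141, 0.002, -3.104]
wrist_force: [0.2, 0.6, 0.5]
finger_gap: -0.003
grip_force: 0.0
```

```bash
python3 -c "
from h import *
print(robot.sign_off())"
```

```text
the job is handed in; nothing more can be done
None
```

The red door was raised by its pull until it stood open by itself, then released with the green button and sank fully shut; the white locker was not touched. The first grip slipped off at about 0.2 rad and the door sank shut again before the second lift; the job was handed in at 23.5 s and returned no verdict.

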